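# Pack the tin snips away and shut the tool box

## Robot

A 6-joint arm with a two-finger parallel gripper is mounted at the origin on the work surface. World frame = base frame: x ahead of the robot, y to its left, z up, the work surface at z = 0. Lengths are in mm, angles in rad, forces in N, time in s.
With the tool pointing down it reaches from about 350 to 775 mm from the base axis. Payload 7.3 kg.
Tool frame: the origin (TCP) lies on the front face of the gripper's body, between the roots of the fingers; the fingertips stand 66 mm ahead of it and the grasp point (between the pads) lies 47 mm ahead of it (bot.tip_extent is the distance from the TCP to the fingertips, in mm); z points along the fingers, y is the line along which they close (so a half turn about z gives the same grasp; the last joint's range is limited). The gripper opens to 92 mm and grips with 3 to 60 N. Pads are 19 mm wide; open, the fingers measure 130 mm over their backs; the gripper's body (75 mm by 190 mm) begins 47 mm behind the grasp point.
Start: joints at [1.083, 0.342, 1.524, -0, 1.275, -0.146], TCP at [175.955, 494.65, 292.241] pointing down, gripper open.
Joint ranges: [-2.53, 2.53], [-0.77, 2.02], [0.04, 2.7], [-1, 4.14], [0.28, 2.66], [-3.11, 3.11]. Speed limits (rad/s): [2.57, 2.57, 3.14, 3.14, 3.14, 3.14].

## Interface

Orientations are given as [roll, pitch, yaw] about the fixed x, y, z axes, in that order (R = Rz(yaw) Ry(pitch) Rx(roll)).
In Python, from plant import readout, viewer, order, bot gives the robot as it stands.
- The arm moves only by the shell command python3 -m creep 'ROWS'. ROWS is text: rows parted by semicolons, each of 7 numbers parted by spaces: the shift along the world's x, y, z in m, then the turn, a rotation vector about the world's x, y, z in rad, then the opening in per cent of the stroke, from 0 (shut) to 100 (fully open). A call has 1 to 8 rows; each row shifts and turns the commanded pose from where the row before left it; what a row does not reach is not made up. A row lasts 1/12 s, in which the tool goes at most 41.7 mm and 7.16 degrees, less where a joint would pass 70% of its speed; a pose out of reach is approached as far as the arm can. A call is refused whole if a number of a shift passes 0.0417 or a number of a turn 0.125, either way. A call with a gripper value outside its range is refused whole. The fingers move at their own pace and stop on an object; the grip force is fixed at half the most. Time passes only in rows, so rows that do not move let the fingers close. It gives the time, the measured TCP pose, the force, the opening and the grip force at its end, in the units of the state.
- readout.get_obs(): the state, without advancing time (a new reading comes with each control period).
- viewer.capture(name): name is "scene" or "top"; returns the picture (384x512x3 uint8, red, green, blue); there is no depth.
- viewer.camera_info(name): a dict with "fx", "fy", "cx", "cy" (pixels), "origin" and "rotation" of the camera in the world. Camera axes: x right, y up, looking along -z (the intrinsics and any distortion apply to the point x, -y, -z); pixel columns grow to the right and rows downward; lengths in mm; the calibration is good to about 2 mm. A picture is of the moment at which its call begins. camera_info takes no time and is no camera call.
- order.close_job(): hands the job in; it is judged then, once.
The state is a dict: "time": time; "joint_positions": joint angles; "dq": joint speeds; "tau": joint torques, N m; "tool_pos": TCP position; "tcp_rot": TCP orientation; "contact_force": force on the tool from outside, world axes, zero at the start; "moment": the same for the moment, N m; "grip_width": finger opening in mm; "finger_force": force on a finger pad.
Only numpy, scipy, OpenCV 4.12 (cv2) and the standard library are available. Lean on these libraries where they do the work, as an engineer would, in place of code of your own. Each camera call takes 0.05 s, during which the arm holds its last target. There are 200 camera calls.

## Task

Pack up the tool box: first squeeze the yellow handles of the tin snips together until their toggle spring snaps over and they stay shut by themselves, then lay them flat, without dropping them, in the long empty compartment of the tool box tray. Last, tip the open lid forward past upright and let go, hands off the lid and the box, so that its own weight swings it fully shut. Leave the tape measure, the jar and the glue bottle where they are; the latches may stay undone.

Things in the scene. Friction and masses are not known exactly. Their poses are not given: they have to be found in the camera images.
- toolbox: Red steel tool box, heavy, does not slide. Body 180 mm (its x) by 400 (y) by 120 high, walls 4; origin at the centre of its underside, z up. Front with two undone latches at -x; lid hinged along the rear (+x) top rim. A grey tray fills it: floor 63 mm and walls 105 mm above the bench, 160 mm wide inside (x).
- tray_long (a point): Centre of the floor of the tray's long empty compartment, 63 mm above the bench, 47 mm to -y of the tool box centre. The compartment is 160 mm (box x) by 286 mm (box y); at its +y end a divider 30 mm high parts it from a short bay with sockets and the tape measure.
- lid (a joint): Lid angle (rad): 0 fully shut, grows as it opens, 1.57 with its underside upright, 1.9 leaning back on its stop, as it starts. 0.5 to 1 kg. As the lid is deep it balances not at 1.57 but at 1.2; hinge friction lets it hang for about 0.1 to either side. Before that it falls back open, past it it goes. Damped: falls shut in about a second. Needs 2 to 5 N at its edge.
- lid_hinge (a point): Middle of the lid's hinge line: 93 mm behind (+x) the tool box centre, 120 mm above the bench; the hinge axis runs along the box's y, and this frame turns with the lid. The lid is a red pan 186 mm from hinge to free edge, 406 mm long, 45 mm deep.
- lid_edge (a point): Middle of the outer corner of the lid's free edge, 186 mm from the hinge and 45 mm out from the underside. Lid open, it is the rear top corner: 103 mm behind the hinge, 281 mm above the bench; it rises to 311 mm as the lid swings over. A black carry handle sits amid the outer face, within 75 mm of the middle along y, 14 mm proud.
- snips: Tin snips lying flat, 220 mm long, 16 mm thick, 0.39 kg, steel blades, yellow round handles. Origin at the pivot, on the underside, z up. The frame goes with one handle: it runs to -x, 10 mm to the -y side, to 145 mm; blades to +x, 75 mm. Open, the other handle stands 0.32 rad away to +y, so the middle line is then -x turned by 0.16 rad towards +y.
- snips_handle (a joint): Closing of the snips (rad): 0 sprung open as they start, 0.32 fully shut. A toggle spring between the handles resists most near 0.12, then gives: past about 0.255 it snaps over, drives them to 0.32 and holds them shut. Let go short of that, they spring open again.
- snips_grip (a point): Middle of the grip of the handle that goes with the snips' frame, 85 mm behind the pivot, 10 mm to -y, 8 mm up. There the handles (16 mm thick each) measure 63 mm over both outsides when open, 36 mm when shut and parallel (36 mm from 50 to 140 mm behind the pivot). About 17 N on each handle here takes them past the peak; nearer the pivot it takes more.
- snips_balance (a point): Balance point of the shut snips, 30 mm behind the pivot on the middle line, 8 mm above the underside; the snips are 30 mm wide there (shut).
- snips_tip (a point): Tip of the blade that goes with the snips' frame: 75 mm ahead of the pivot, 8 mm above the underside.
- snips_end (a point): End of the handle that goes with the snips' frame: 140 mm behind the pivot, 10 mm to -y, 8 mm above the underside.
- tape: Bystander: yellow tape measure 66 x 30 x 60 mm high, standing in the tray's end bay, origin at the centre of its underside.
- jar: Bystander: glass jar, diameter 68 mm, 95 mm high, origin at the centre of its underside.
- glue: Bystander: white glue bottle, diameter 60 mm, 165 mm high, orange cap, origin at the centre of its underside.
Things that resemble listed ones, but are neither listed nor needed, are in the scene too. Of the things that look like the snips, the largest one is meant.

How it is judged (in metres and radians):
On the way, in this order (a step that is already met when the one before it is completed fails the run):
1. the snips' toggle spring has snapped over and they are shut, the lid still open (value of joint snips_handle above 0.29 rad and value of joint lid above 1.4 rad), for 0.2 s.
2. the shut snips lie flat in the long compartment of the tray, let go, the lid still open (all of step 1 and contact force between the fingers and snips below 0.2 N and linear speed of snips below 0.03 m/s and angle between snips's own z axis and vertical below 0.15 rad and z of each of snips_tip, snips_end in the frame of toolbox below 0.085 m and y of snips_tip in the frame of toolbox between -0.2 and 0.1 m and y of snips_end in the frame of toolbox between -0.2 and 0.1 m and x of snips in the frame of toolbox between -0.085 and 0.085 m), for 0.2 s.
At the end, for the whole second after the job is handed in: The lid is fully shut (within 0.03 rad) and still; inside, the snips are latched shut (within 0.03 rad) and lie flat (within 0.15 rad) on the floor of the tray's long compartment; tape measure, jar and glue bottle stand within 20 mm of where they were (value of joint lid below 0.03 rad and velocity of joint lid between -0.05 and 0.05 rad/s and value of joint snips_handle above 0.29 rad and linear speed of snips below 0.03 m/s and angle between snips's own z axis and vertical below 0.15 rad and z of each of snips_tip, snips_end in the frame of toolbox below 0.085 m and y of snips_tip in the frame of toolbox between -0.2 and 0.1 m and y of snips_end in the frame of toolbox between -0.2 and 0.1 m and x of snips in the frame of toolbox between -0.085 and 0.085 m and distance of each of tape, jar, glue from where it was at the start of the episode below 0.02 m); the robot touches nothing.
It fails at once if the lid is lowered by hand or pressed down: the robot touches the lid or the box once the lid is below 0.8 rad (value of joint lid below 0.8 rad and contact force between any of the fingers, the arm and toolbox above 1 N).
It fails at once if the snips are dropped (off the bench, out of the fingers and faster than 0.8 m/s, as after a fall of some 30 mm) (linear speed of snips above 0.8 m/s and contact force between the fingers and snips below 0.2 N and height (world z) of snips above 0.03 m).
It fails at once if the tape measure, the jar or the glue bottle is moved by more than 30 mm or tipped (distance of any of tape, jar, glue from where it was at the start of the episode above 0.03 m or angle between any of jar, glue's own z axis and vertical above 0.5 rad).
It also fails if it takes over 67 s, if anything falls off the work surface, if the arm or the gripper's body presses on something with over 40 N, if the wrist force passes 120 N, or if a joint passes its speed limit or range.

## Working session

There is one attempt and no reset: what is moved stays moved. The work goes in short steps, Python scripts to look and compute and a shell command to move; the robot and the scene stay as the last step left them, time stands still between calls to the robot, and variables do not carry over. Pictures are saved under pics/ and viewed, at most 10 in all, crops included, and the job is handed in when it is done.

```bash
ls; mkdir -p pics; python3 - <<'E'
from plant import readout, viewer, order, bot
import cv2, numpy as np
for n in ("scene","top"):
    im=viewer.capture(n); cv2.imwrite(f"pics/{n}0.png",im[:,:,::-1])
    print(n,viewer.camera_info(n))
print(readout.get_obs())
E
```

```text
pics
scene {'fx': 366.4592201538423, 'fy': 366.4592201538423, 'cx': 252.3127000743979, 'cy': 187.42691036491397, 'origin': array([ 917.60983578, -703.49701207, 1038.81509297]), 'rotation': array([ 0.6520731 , -0.00652716,  0.53953437])}
top {'fx': 358.9828767427156, 'fy': 358.9828767427156, 'cx': 259.2438246806701, 'cy': 189.67641609243321, 'origin': array([ 505.8987624 ,  -84.80109819, 1031.83399404]), 'rotation': array([ 0.04442012,  0.02181831, -1.55935899])}
{'time': 0.1, 'joint_positions': array([ 1.08302570e+00,  3.42675373e-01,  1.52494118e+00, -1.10416025e-05,
        1.27539052e+00, -1.45989950e-01]), 'dq': array([ 0.001429  , -0.00246198, -0.00305764,  0.0021421 ,  0.00109295,
       -0.00097435]), 'tau': array([ 1.62165838e-03, -4.32005560e+01, -2.44694889e+01,  7.18976394e-02,
        5.26183995e-02, -5.27285795e-05]), 'tool_pos': array([175.80653079, 494.39344371, 291.59593411]), 'tcp_rot': array([-3.14019175e+00, -1.95310767e-04,  2.79981506e+00]), 'contact_force': array([ 0.67535636, -0.05472404,  0.57101949]), 'moment': array([ 0.00212527,  0.00742948, -0.02396972]), 'finger_force': 0.0, 'grip_width': 91.890571358042}
```

View pics/scene0.png

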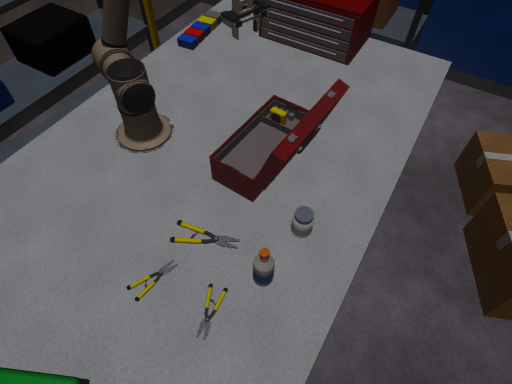

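View pics/top0.png

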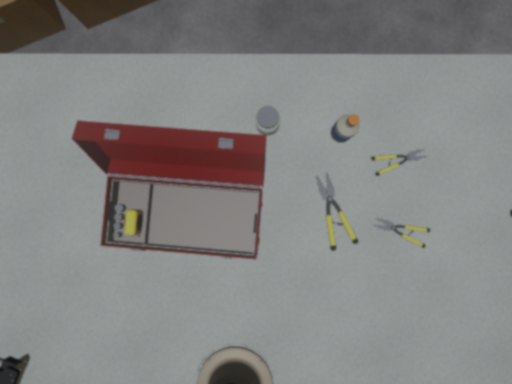

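The top view shows the large snips with pivot near (331,205) and handles ending at (333,247) and (354,240). The box body spans about (103..262, 178..257), with its lid open behind it at rows 122–183. The tape is at (132,222), the jar at (267,118) and the glue at (347,125).

```bash
cat > h.py <<'E'
from plant import readout, viewer, order, bot
import cv2, numpy as np
from scipy.spatial.transform import Rotation as Ro
def ray(n,uv,z):
    c=viewer.camera_info(n); R=Ro.from_euler('xyz',c['rotation']).as_matrix()
    uv=np.atleast_2d(np.array(uv,float))
    d=np.c_[(uv[:,0]-c['cx'])/c['fx'],-(uv[:,1]-c['cy'])/c['fy'],-np.ones(len(uv))]@R.T
    o=np.array(c['origin']); return o+d*((z-o[2])/d[:,2])[:,None]
def proj(n,p):
    c=viewer.camera_info(n); R=Ro.from_euler('xyz',c['rotation']).as_matrix()
    q=(np.atleast_2d(p)-c['origin'])@R
    return np.c_[c['cx']-c['fx']*q[:,0]/q[:,2], c['cy']+c['fy']*q[:,1]/q[:,2]]
def yellow(im):
    h=cv2.cvtColor(im,cv2.COLOR_RGB2HSV); return cv2.inRange(h,(22,110,70),(36,255,255))
E
cat > m.py <<'E'
from h import *
np.set_printoptions(precision=1,suppress=True)
for n in ("top","scene"):
    im=viewer.capture(n)
    k,l,s,ce=cv2.connectedComponentsWithStats(yellow(im))
    for i in range(1,k):
        if s[i,4]<25: continue
        p=np.argwhere(l==i)[:,::-1]; w=ray(n,p,8)[:,:2]
        c=w.mean(0); u,sv,vt=np.linalg.svd(w-c,full_matrices=False); t=(w-c)@vt[0]
        print(n,s[i,4],ce[i],'c',c,'ang',np.degrees(np.arctan2(*vt[0][::-1])),'ends',c+vt[0]*t.min(),c+vt[0]*t.max())
    if n=="top":
        h=cv2.cvtColor(im,cv2.COLOR_RGB2HSV)
        red=cv2.inRange(h,(0,120,40),(6,255,255))|cv2.inRange(h,(172,120,40),(180,255,255))
        cs,_=cv2.findContours(red,0,2); 
        for c in cs:
            if cv2.contourArea(c)>500: print(cv2.approxPolyDP(c,4,True)[:,0].tolist())
        cv2.imwrite('pics/boxcrop.png',cv2.resize(im[100:270,80:370,::-1],None,fx=2.7,fy=2.7,interpolation=cv2.INTER_CUBIC))
E
python3 m.py; python3 -c "
from h import *
print(ray('top',[[103,244],[257,257],[262,190],[109,178]],120)); print(ray('scene',[[213,155],[252,180]],120))
print(proj('scene',[[0,0,0]]),proj('top',[[0,0,0]]))"
```

```text
top 38 [384.6 156.9] c [ 648.2 -417.5] ang -84.13915321170718 ends [ 645.4 -390.4] [ 651.2 -447. ]
top 37 [388.5 168.1] c [ 616.3 -428.6] ang 115.0332380071308 ends [ 627.6 -452.8] [ 603.9 -402.2]
top 291 [131.2 221.7] c [455.4 304.1] ang 174.4691190002499 ends [489.7 300.8] [420.1 307.6]
top 105 [346.6 225.2] c [ 453.1 -310.2] ang -152.00159503794472 ends [ 489.8 -290.7] [ 415.6 -330.1]
top 108 [330.4 230. ] c [ 439.  -264.5] ang -171.24210638218324 ends [ 481.4 -257.9] [ 396.8 -270.9]
top 42 [415.8 228. ] c [ 447.8 -504.1] ang 81.78405365958572 ends [ 443.7 -532.6] [ 451.8 -476.5]
top 39 [411.9 239.7] c [ 415.  -492.8] ang -116.57842850415312 ends [ 427.4 -468. ] [ 401.9 -518.9]
[[74, 135], [98, 143], [110, 159], [107, 171], [261, 183], [264, 136], [80, 122]]
scene 104 [206.2  19.3] c [-286.1  832. ] ang 3.176897794852055 ends [-333.   829.4] [-238.   834.7]
scene 95 [278.  111.2] c [404.2 377.6] ang -4.4000879272714695 ends [369.  380.3] [437.4 375. ]
scene 105 [192.1 227.1] c [ 434.5 -266.3] ang 9.543910234761137 ends [ 392.3 -273.4] [ 477.9 -259. ]
scene 116 [187.8 239.9] c [ 451.3 -311.6] ang 26.563405157200933 ends [ 412.1 -331.1] [ 489.8 -292.3]
scene 67 [139.5 280.9] c [ 412.5 -495.7] ang -115.83144322719481 ends [ 426.  -467.9] [ 399.7 -522.3]
scene 71 [145.8 289.1] c [ 445.  -505.4] ang -98.8670526919604 ends [ 449.6 -475.9] [ 440.3 -535. ]
scene 69 [208. 297.] c [ 613.7 -431.1] ang -65.97610562049364 ends [ 601.4 -403.5] [ 625.9 -458.4]
scene 68 [219.2 299.8] c [ 646.1 -421.5] ang -84.40104652925535 ends [ 643.2 -391.4] [ 649.  -451.1]
[[403.37012922 332.50763785 120.        ]
 [376.17047563 -60.72405409 120.        ]
 [545.45848036 -71.45955453 120.        ]
 [572.20577266 322.15686425 120.        ]]
[[377.86113994 -49.08210614 120.        ]
 [546.12455318 -73.38721533 120.        ]]
[[144.88649854 131.3750625 ]] [[235.06028612 385.24235312]]
```

View pics/boxcrop.png

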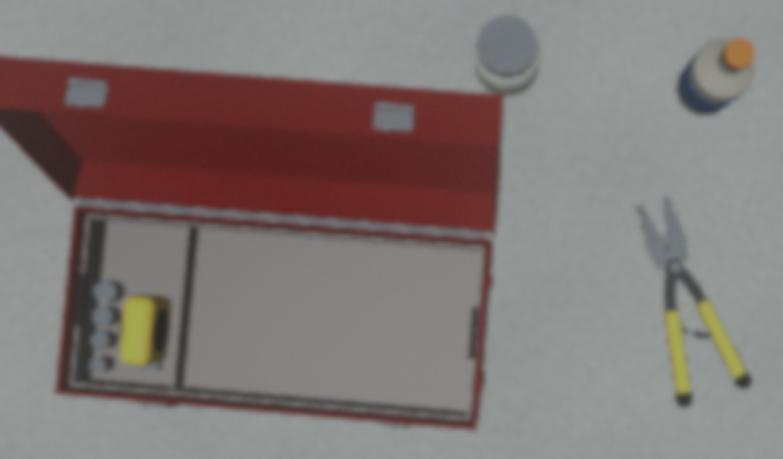

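```bash
python3 -c "
from h import *
c=ray('top',[[101.1,245.2],[255.9,258.1],[261.9,188.9],[108.9,177]],120)[:,:2];print(c,c.mean(0))
yd=(c[0]-c[1]+c[3]-c[2]);print(np.degrees(np.arctan2(-yd[0],yd[1])),np.linalg.norm(c[0]-c[1]),np.linalg.norm(c[1]-c[2]))"
python3 -m creep '.0195 -.033 .001 0 0 -.113 100;.0195 -.033 .001 0 0 -.113 100;.0195 -.033 .001 0 0 -.113 100;.0195 -.033 .001 0 0 -.113 100;.0195 -.033 .001 0 0 -.113 100;.0195 -.033 .001 0 0 -.113 100;.0195 -.033 .001 0 0 -.113 100;.0195 -.033 .001 0 0 -.113 100'
```

```text
[[400.26109761 337.30569051]
 [373.37601425 -57.98102737]
 [548.25558504 -71.17418234]
 [574.77957901 322.49417851]] [474.16806898 132.66116483]
-3.8727844437400205 396.19994578604144 175.3765195720838
time: 0.87
tool_pos: [332.4, 228.9, 300.4]
tcp_rot: [3.141, -0.0, 1.89]
contact_force: [0.8, 1.0, 0.5]
grip_width: 91.5
finger_force: 0.0
```

```bash
python3 -m creep '.0195 -.033 0 0 0 -.113 100;.0195 -.033 0 0 0 -.113 100;.0195 -.033 0 0 0 -.113 100;.005 -.038 0 0 0 -.113 100;.005 -.038 0 0 0 -.113 100;.005 -.038 0 0 0 -.113 100;.005 -.038 0 0 0 -.113 100;.005 -.038 0 0 0 -.113 100'; python3 -m creep '.005 -.038 0 0 0 -.113 100;.005 -.038 0 0 0 -.113 100;.005 -.038 0 0 0 -.113 100;.005 -.038 0 0 0 -.113 100;.005 -.038 0 0 0 -.113 100;.005 -.038 0 0 0 -.113 100;0 0 0 0 0 0 100'
```

```text
time: 1.53
tool_pos: [415.2, -60.3, 300.3]
tcp_rot: [3.141, -0.0, 0.986]
contact_force: [1.8, 1.0, -1.5]
grip_width: 92.0
finger_force: 0.0
time: 2.12
tool_pos: [445.5, -292.3, 299.4]
tcp_rot: [3.139, 0.001, 0.304]
contact_force: [-0.7, 0.2, 0.1]
grip_width: 91.8
finger_force: 0.0
```

```bash
python3 -m creep '.002 .005 -.035 0 0 .014 100;0 0 -.035 0 0 0 100;0 0 -.035 0 0 0 100;0 0 -.035 0 0 0 100;0 0 -.03 0 0 0 100;0 0 -.02 0 0 0 100;0 0 0 0 0 0 100'; python3 -c "
from h import *
im=viewer.capture('scene');cv2.imwrite('pics/s1.png',cv2.resize(im[180:270,140:260,::-1],None,fx=5,fy=5,interpolation=cv2.INTER_CUBIC))"
```

```text
time: 2.7
tool_pos: [445.4, -279.3, 106.1]
tcp_rot: [-3.134, 0.004, 0.329]
contact_force: [-0.8, -0.5, 0.3]
grip_width: 91.5
finger_force: 0.0
```

View pics/s1.png

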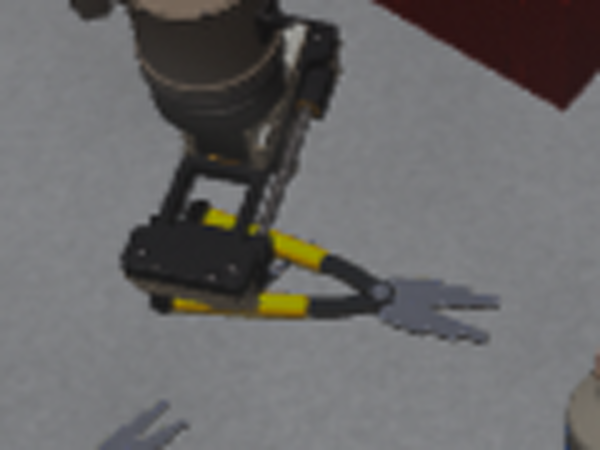

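The fingers straddle both handles from above, with the pivot clear at crop (382,292).

```bash
python3 -m creep '0 0 0 0 0 0 100;0 0 0 0 0 0 100;0 0 0 0 0 0 100'
```

```text
time: 3.0
tool_pos: [448.2, -281.9, 112.0]
tcp_rot: [3.139, -0.002, 0.328]
contact_force: [0.5, 0.2, -0.2]
grip_width: 91.9
finger_force: 0.0
```

```bash
python3 -m creep '0 -.003 -.015 0 0 -.01 100;0 -.002 -.013 0 0 0 100;0 0 -.01 0 0 0 100;0 0 0 0 0 0 100;0 0 0 0 0 0 100;0 0 0 0 0 0 100'
```

```text
time: 3.5
tool_pos: [447.8, -286.5, 73.0]
tcp_rot: [3.14, -0.001, 0.318]
contact_force: [0.3, -0.9, 0.1]
grip_width: 91.7
finger_force: 0.0
```

Well placed; 3 mm lower, then squeeze.

```bash
python3 -m creep '0 0 -.003 0 0 0 100;0 0 0 0 0 0 60;0 0 0 0 0 0 0;0 0 0 0 0 0 0;0 0 0 0 0 0 0;0 0 0 0 0 0 0;0 0 0 0 0 0 0;0 0 0 0 0 0 0'; python3 -m creep '0 0 0 0 0 0 0;0 0 0 0 0 0 0;0 0 0 0 0 0 0;0 0 0 0 0 0 0'
```

```text
time: 4.17
tool_pos: [447.3, -286.5, 69.3]
tcp_rot: [3.141, 0.0, 0.318]
contact_force: [-1.7, -1.0, 1.9]
grip_width: 50.2
finger_force: 15.6
time: 4.5
tool_pos: [447.6, -286.4, 69.3]
tcp_rot: [3.141, -0.0, 0.318]
contact_force: [-0.3, -1.8, 0.8]
grip_width: 34.7
finger_force: 30.0
```

```bash
python3 -m creep '0 0 0 0 0 0 70;0 0 0 0 0 0 70;0 0 0 0 0 0 70;.018 .006 0 0 0 0 70;.018 .006 0 0 0 0 70;.016 .005 0 0 0 0 70;0 0 0 0 0 0 70;0 0 0 0 0 0 70'; python3 -m creep '0 0 0 0 0 0 70;0 0 0 0 0 0 70'; python3 -c "
from h import *
im=viewer.capture('scene');cv2.imwrite('pics/s2.png',cv2.resize(im[180:270,140:260,::-1],None,fx=5,fy=5,interpolation=cv2.INTER_CUBIC))"; python3 m.py
```

```text
time: 5.17
tool_pos: [499.6, -268.9, 69.0]
tcp_rot: [-3.141, 0.0, 0.319]
contact_force: [0.1, -0.1, -0.3]
grip_width: 64.4
finger_force: 0.0
time: 5.33
tool_pos: [498.6, -269.5, 69.1]
tcp_rot: [-3.141, 0.001, 0.317]
contact_force: [-0.9, 0.4, -0.4]
grip_width: 64.2
finger_force: 0.0
top 35 [384.9 156.9] c [ 648.2 -418.3] ang -83.86808674939306 ends [ 645.2 -390.4] [ 651.3 -447. ]
top 37 [388.5 168.1] c [ 616.3 -428.6] ang 115.0332380071308 ends [ 627.6 -452.8] [ 603.9 -402.2]
top 287 [131.1 221.6] c [455.7 304.3] ang 174.2105859238417 ends [489.7 300.8] [420.4 307.9]
top 54 [343.2 232.5] c [ 432.6 -300.6] ang -160.7475028460457 ends [ 451.5 -294. ] [ 413.  -307.4]
top 40 [416.2 228.1] c [ 447.7 -505.1] ang 81.75786299140329 ends [ 443.7 -532.6] [ 451.8 -476.5]
top 39 [411.9 239.7] c [ 415.  -492.8] ang -116.57842850415312 ends [ 427.4 -468. ] [ 401.9 -518.9]
[[74, 135], [99, 144], [110, 158], [107, 171], [261, 183], [264, 136], [79, 122]]
scene 95 [278.1 111.2] c [404.5 377.7] ang -4.223806290108549 ends [369.  380.4] [440.6 375.1]
scene 107 [183.3 231.5] c [ 420.2 -294.4] ang -130.80411993432594 ends [ 438.9 -272.7] [ 405.8 -311. ]
scene 69 [139.2 281.1] c [ 412.1 -496.5] ang -116.03712496522368 ends [ 426.1 -468. ] [ 399.  -523.5]
scene 72 [145.7 289.2] c [ 445.  -505.6] ang -98.71635976822658 ends [ 449.6 -475.9] [ 440.5 -535. ]
scene 69 [208. 297.] c [ 613.8 -431.3] ang -65.74256256414145 ends [ 601.3 -403.5] [ 626.  -458.4]
scene 68 [219.2 299.8] c [ 646.1 -421.5] ang -84.40104652925535 ends [ 643.2 -391.4] [ 649.  -451.1]
```

View pics/s2.png

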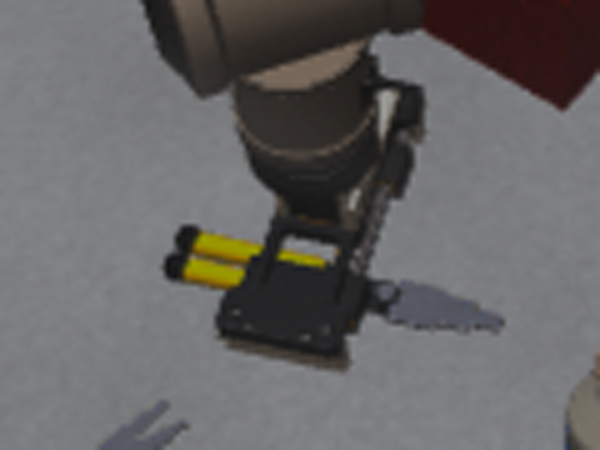

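The snips stay shut: parallel handles at crop (190–320, 235–270), blades closed to (500,322). Grip at the balance point and lift.

```bash
python3 -m creep '0 0 0 0 0 0 0;0 0 0 0 0 0 0;0 0 0 0 0 0 0;0 0 0 0 0 0 0;0 0 0 0 0 0 0;0 0 .005 0 0 0 0;0 0 .01 0 0 0 0;0 0 .015 0 0 0 0'; python3 -m creep '0 0 .02 0 0 .05 0;0 0 .025 0 0 .1 0;0 0 .025 0 0 .1 0;0 0 .025 0 0 .1 0;0 0 .02 0 0 .1 0;0 0 .015 0 0 .1 0;0 0 0 0 0 0 0;0 0 0 0 0 0 0'
```

```text
time: 6.15
tool_pos: [498.6, -268.7, 98.6]
tcp_rot: [-3.139, 0.002, 0.318]
contact_force: [-0.4, -0.2, -2.6]
grip_width: 29.8
finger_force: 29.9
time: 6.82
tool_pos: [499.4, -269.2, 229.8]
tcp_rot: [3.14, -0.0, 0.865]
contact_force: [-0.4, -0.6, -3.7]
grip_width: 29.6
finger_force: 29.9
```

```bash
python3 -m creep '-.003 .01 0 0 0 .08 0;-.003 .02 0 0 0 .08 0;-.003 .025 0 0 0 .08 0;-.003 .03 0 0 0 .08 0;-.003 .03 0 0 0 .08 0;-.003 .03 0 0 0 .08 0;-.003 .03 0 0 0 .08 0;-.003 .03 0 0 0 .078 0'; python3 -m creep '-.002 .03 0 0 0 0 0;-.002 .03 0 0 0 0 0;-.002 .03 0 0 0 0 0;-.002 .03 0 0 0 0 0;-.001 .02 0 0 0 0 0;0 .015 0 0 0 0 0;0 0 0 0 0 0 0;0 0 0 0 0 0 0'; python3 -c "
from h import *
im=viewer.capture('scene');cv2.imwrite('pics/s3.png',cv2.resize(im[50:220,180:370,::-1],None,fx=3.5,fy=3.5,interpolation=cv2.INTER_CUBIC))"
```

```text
time: 7.48
tool_pos: [474.2, -62.8, 227.7]
tcp_rot: [-3.138, -0.001, 1.506]
contact_force: [1.2, 0.3, -3.6]
grip_width: 29.4
finger_force: 29.9
time: 8.15
tool_pos: [465.7, 91.1, 228.0]
tcp_rot: [-3.139, 0.001, 1.506]
contact_force: [0.2, -0.6, -3.9]
grip_width: 29.3
finger_force: 29.9
```

View pics/s3.png

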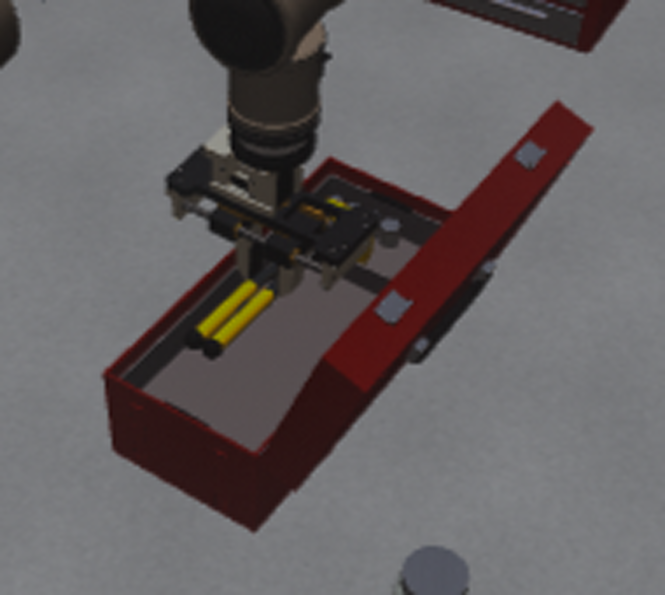

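The snips hang level over the long compartment, handle ends at crop (200,345), blades beneath the gripper. Lowering.

```bash
python3 -m creep '0 0 -.015 0 0 0 0;0 0 -.02 0 0 0 0;0 0 -.02 0 0 0 0;0 0 -.015 0 0 0 0;0 0 -.01 0 0 0 0;0 0 -.005 0 0 0 0;0 0 0 0 0 0 0;0 0 0 0 0 0 0'; python3 -m creep '0 0 -.003 0 0 0 0;0 0 -.003 0 0 0 0;0 0 0 0 0 0 0'
```

```text
time: 8.87
tool_pos: [466.6, 90.0, 144.3]
tcp_rot: [-3.141, 0.0, 1.504]
contact_force: [0.3, -0.6, -3.2]
grip_width: 29.8
finger_force: 29.9
time: 9.12
tool_pos: [466.4, 90.6, 138.2]
tcp_rot: [3.141, 0.0, 1.506]
contact_force: [-0.0, -0.3, -3.2]
grip_width: 29.4
finger_force: 29.9
```

```bash
python3 -m creep '0 0 -.003 0 0 0 0;0 0 -.0015 0 0 0 0;0 0 0 0 0 0 0;0 0 0 0 0 0 0'; python3 -m creep '0 0 -.0015 0 0 0 0;0 0 0 0 0 0 0;0 0 0 0 0 0 0'
```

```text
time: 9.45
tool_pos: [466.7, 90.7, 134.6]
tcp_rot: [3.14, 0.0, 1.506]
contact_force: [-0.5, -1.3, 4.9]
grip_width: 29.2
finger_force: 29.9
time: 9.7
tool_pos: [466.8, 90.7, 134.0]
tcp_rot: [3.139, -0.0, 1.506]
contact_force: [-4.1, -0.3, 16.2]
grip_width: 29.2
finger_force: 29.9
```

Contact with the floor. Release, wait, then go up.

```bash
python3 -m creep '0 0 .001 0 0 0 30;0 0 0 0 0 0 50;0 0 0 0 0 0 65;0 0 0 0 0 0 65;0 0 0 0 0 0 65;0 0 0 0 0 0 65;0 0 0 0 0 0 65'; python3 -m creep '0 0 .01 0 0 0 65;0 0 .03 0 0 0 65;0 0 .035 0 0 0 65;0 0 .035 0 0 0 65;-.01 0 .035 0 0 0 50;-.02 0 .03 0 0 0 30;-.03 0 .03 0 0 0 0;-.035 0 .02 0 0 0 0'; python3 -c "
from h import *
for n,s in (('scene',np.s_[50:220,180:370,::-1]),('top',np.s_[100:270,80:300,::-1])):
    im=viewer.capture(n);cv2.imwrite(f'pics/p_{n}.png',cv2.resize(im[s],None,fx=3.4,fy=3.4,interpolation=cv2.INTER_CUBIC))"
```

```text
time: 10.28
tool_pos: [466.4, 90.7, 133.1]
tcp_rot: [-3.141, 0.0, 1.506]
contact_force: [-0.1, 0.4, -0.1]
grip_width: 59.0
finger_force: 0.0
time: 10.95
tool_pos: [372.0, 90.5, 360.0]
tcp_rot: [3.138, -0.0, 1.505]
contact_force: [0.7, -0.2, 0.6]
grip_width: 37.7
finger_force: 0.0
```

View pics/p_scene.png

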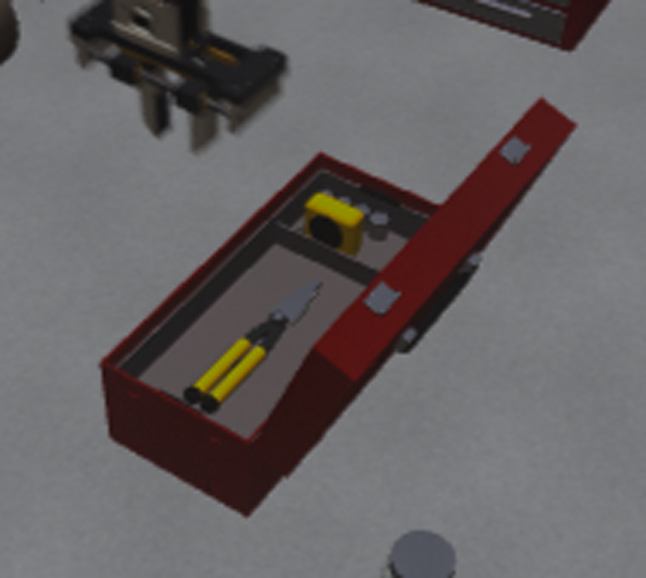

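Snips lie shut and flat in the long compartment (crop 190–320, 285–400), clear of divider and walls. Next, go over the lid with closed fingers.

```bash
python3 -m creep '0 0 .02 0 0 0 0;.02 0 .02 0 0 0 0;.035 -.002 0 0 0 0 0;.035 -.002 0 0 0 0 0;.035 -.002 0 0 0 0 0;.035 -.002 0 0 0 0 0;.035 -.002 0 0 0 0 0;0 0 0 0 0 0 0'; python3 -m creep '.035 0 0 0 0 0 0;.035 0 0 0 0 0 0;.035 0 0 0 0 0 0;.03 0 0 0 0 0 0;.015 0 0 0 0 0 0;0 0 0 0 0 0 0;0 0 0 0 0 0 0;0 0 0 0 0 0 0'
```

```text
time: 11.72
tool_pos: [571.9, 79.7, 393.4]
tcp_rot: [-3.138, 0.001, 1.504]
contact_force: [-1.5, -0.1, -0.6]
grip_width: 0.3
finger_force: 0.0
time: 12.38
tool_pos: [716.5, 80.7, 397.3]
tcp_rot: [-3.141, 0.0, 1.506]
contact_force: [0.6, 0.9, 1.3]
grip_width: 0.6
finger_force: 0.0
```

```bash
python3 -m creep '0 0 -.02 0 0 0 0;0 0 -.025 0 0 0 0;0 0 -.015 0 0 0 0;0 0 -.006 0 0 0 0;0 0 0 0 0 0 0;0 0 0 0 0 0 0;0 0 0 0 0 0 0'; python3 -c "
from h import *
for n,s in (('scene',np.s_[50:220,180:370,::-1]),):
    im=viewer.capture(n);cv2.imwrite(f'pics/q_{n}.png',cv2.resize(im[s],None,fx=3.4,fy=3.4,interpolation=cv2.INTER_CUBIC))"
```

```text
time: 12.97
tool_pos: [717.1, 80.7, 334.0]
tcp_rot: [3.138, -0.0, 1.506]
contact_force: [-0.9, 0.5, -0.1]
grip_width: 0.2
finger_force: 0.0
```

View pics/q_scene.png

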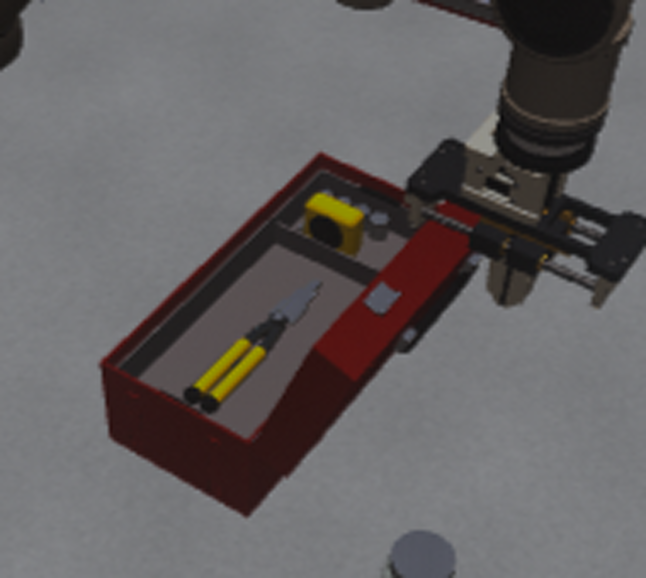

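Closed fingers stand behind the lid's rear edge (tip at crop (510,300)), body above it. Push toward the front.

```bash
python3 -m creep '-.01 .001 -.003 0 0 0 0;-.016 .001 0 0 0 0 0;-.016 .001 0 0 0 0 0;-.016 .001 0 0 0 0 0;-.016 .001 0 0 0 0 0;-.016 .001 0 0 0 0 0;-.01 .001 0 0 0 0 0'; python3 -m creep '-.012 .001 0 0 0 0 0;-.012 .001 0 0 0 0 0;-.006 0 0 0 0 0 0;0 0 0 0 0 0 0'
```

```text
time: 13.6
tool_pos: [616.8, 87.6, 331.3]
tcp_rot: [3.136, -0.0, 1.506]
contact_force: [3.1, -1.0, 1.8]
grip_width: 0.2
finger_force: 1.4
time: 13.93
tool_pos: [586.4, 89.8, 330.2]
tcp_rot: [3.14, -0.0, 1.506]
contact_force: [0.4, -0.5, -0.5]
grip_width: 0.5
finger_force: 0.0
```

```bash
python3 -m creep '-.008 0 0 0 0 0 0;-.01 .001 0 0 0 0 0;-.01 .001 0 0 0 0 0;-.008 0 0 0 0 0 0;0 0 0 0 0 0 0'; python3 -c "
from h import *
for n,s in (('scene',np.s_[50:220,180:370,::-1]),):
    im=viewer.capture(n);cv2.imwrite(f'pics/r_{n}.png',cv2.resize(im[s],None,fx=3.4,fy=3.4,interpolation=cv2.INTER_CUBIC))"
```

```text
time: 14.35
tool_pos: [549.9, 91.7, 328.7]
tcp_rot: [-3.141, 0.0, 1.506]
contact_force: [0.5, 0.5, -0.1]
grip_width: 0.4
finger_force: 0.0
```

View pics/r_scene.png

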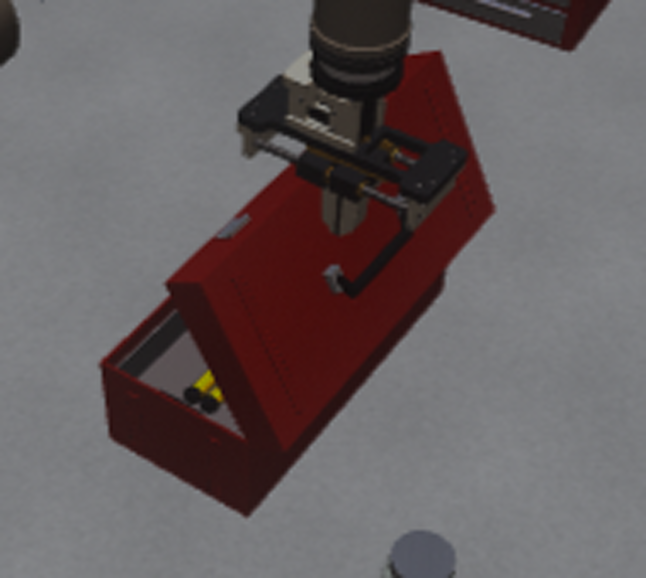

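The lid is well over and seemingly swinging down with the finger no longer loaded. Lift straight up and let it fall.

```bash
python3 -m creep '.01 0 .03 0 0 0 0;0 0 .035 0 0 0 0;0 0 .035 0 0 0 0;0 0 .03 0 0 0 0;0 0 0 0 0 0 0;0 0 0 0 0 0 0;0 0 0 0 0 0 0;0 0 0 0 0 0 0'; python3 -m creep '0 0 0 0 0 0 0;0 0 0 0 0 0 0;0 0 0 0 0 0 0;0 0 0 0 0 0 0;0 0 0 0 0 0 0;0 0 0 0 0 0 0;0 0 0 0 0 0 0;0 0 0 0 0 0 0'; python3 -m creep '0 0 0 0 0 0 0;0 0 0 0 0 0 0;0 0 0 0 0 0 0;0 0 0 0 0 0 0;0 0 0 0 0 0 0;0 0 0 0 0 0 0'; python3 -c "
from h import *
for n,s in (('scene',np.s_[50:220,180:370,::-1]),):
    im=viewer.capture(n);cv2.imwrite(f'pics/t_{n}.png',cv2.resize(im[s],None,fx=3.4,fy=3.4,interpolation=cv2.INTER_CUBIC))"
```

```text
time: 15.07
tool_pos: [561.0, 91.6, 456.9]
tcp_rot: [-3.138, 0.0, 1.506]
contact_force: [1.6, -0.5, 0.1]
grip_width: 0.4
finger_force: 0.0
time: 15.73
tool_pos: [561.0, 91.7, 458.7]
tcp_rot: [3.141, 0.0, 1.506]
contact_force: [0.5, 0.5, -0.2]
grip_width: 0.4
finger_force: 0.0
time: 16.23
tool_pos: [561.0, 91.7, 458.7]
tcp_rot: [3.141, 0.0, 1.506]
contact_force: [0.3, -0.6, 0.3]
grip_width: 0.3
finger_force: 0.0
```

View pics/t_scene.png

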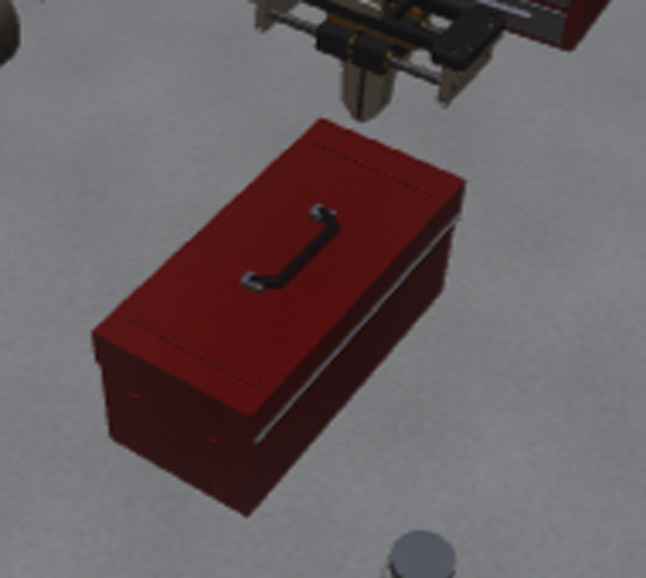

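The lid is fully shut and the gripper is clear above it.

```bash
python3 -c "
from plant import order
print(order.close_job())"
```

```text
the job is handed in; nothing more can be done
None
```

I've handed the job in: the snips are latched shut and flat in the long compartment, the lid swung shut under its own weight, and the tape, jar and glue were never touched; no verdict was returned.

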